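Slide the block home and snap the toggle clamp shut

ROBOT

A 6-joint arm with a two-finger parallel gripper is mounted at the origin on the work surface. World frame = base frame: x ahead of the robot, y to its left, z up, the work surface at z = 0. Lengths are in mm, angles in degrees, forces in N, time in s.
With the tool pointing down it reaches from about 250 to 800 mm from the base axis. Payload 8.5 kg.
Tool frame: the origin (TCP) lies on the centre line of the jaws, within the pads' length; the fingertips stand 14 mm ahead of it and the grasp point (between the pads) lies 5 mm behind it; z points along the fingers, y is the line along which they close (so a half turn about z gives the same grasp; the last joint's range is limited). The gripper opens to 85 mm and grips with 20 to 120 N. Pads are 22 mm wide; open, the fingers measure 114 mm over their backs; the gripper's body (76 mm by 85 mm) begins 54 mm behind the grasp point. The pads swing forward as they close: fully open they stand 13 mm farther back than shut.
Start: joints at [-72.536, 13.648, -0.773, 75.585, 0, 90], TCP at [157.539, -500.761, 245.276] pointing down, gripper open.
Joint ranges: [-152.45, 152.45], [-59.26, 108.67], [-65.41, 83.53], [-104.44, 129.93], [-82.83, 76.93], [-180, 180]. Speed limits (degrees/s): [127.2, 127.2, 159.86, 180, 180, 180].

INTERFACE

Orientations are given as [roll, pitch, yaw] about the fixed x, y, z axes, in that order (R = Rz(yaw) Ry(pitch) Rx(roll)).
In Python, from plant import env, optics gives the robot as it stands. The module is installed in compiled form; this text tells all that it offers.
- The arm moves only by the shell command python3 -m inch 'ROWS'. ROWS is JSON, a list of rows, each a list of 3 entries, a list of its own where there are three numbers: the finger opening in m, from 0 to 0.0854, then the shift along the world's x, y, z in m, then the turn about the world's z in degrees. In form: [[fingers, [dx, dy, dz], roll], ...]. A call has 1 to 10 rows; each row shifts and turns the commanded pose from where the row before left it; what a row does not reach is not made up. A row lasts 1/10 s, in which the tool goes at most 50 mm and 8.59 degrees, less where a joint would pass 70% of its speed; a pose out of reach is approached as far as the arm can. A call with a gripper value outside its range is refused whole. The fingers move at their own pace and stop on an object; the grip force is fixed at half the most. Time passes only in rows, so rows that do not move let the fingers close. It gives the time, the measured TCP pose, the force, the opening and the grip force at its end, in the units of the state.
- env.observe(): the state, without advancing time (a new reading comes with each control period).
- optics.grab_frame(name): name is "scene" or "top" or "wrist"; returns a dict with "image" (480x640x3 uint8, red, green, blue), "z_map" (480x640 float32, mm along the optical axis (not along the pixel's ray), 0 where there is no reading), "fx", "fy", "cx", "cy" (pixels), "dist" ([k1, k2, p1, p2, k3] as OpenCV has them; the pictures are not rectified), "rvec" (rotation vector, rad) and "tvec" (3), from world to camera coordinates, as OpenCV has them. Camera axes: x right, y down, z forward; pixel columns grow to the right and rows downward; lengths in mm; the calibration is good to about 2 mm. A picture is of the moment at which its call begins.
- env.finish_job(): hands the job in; it is judged then, once.
The state is a dict: "time": time; "q": joint angles; "joint_vel": joint speeds; "tau": joint torques, N m; "tool_pos": TCP position; "ee_rot": TCP orientation; "wrist_force": force on the tool from outside, world axes, zero at the start; "moment": the same for the moment, N m; "finger_gap": finger opening in mm; "grasp_force": force on a finger pad.
Only numpy, scipy, OpenCV 4.12 (cv2) and the standard library are available. Lean on these libraries where they do the work, as an engineer would, in place of code of your own. Each camera call takes 0.05 s, during which the arm holds its last target. There are 200 camera calls.

TASK

With the fingertips only, push the wooden block along its channel until it is fully home against the end stop, then push the toggle clamp's lever over past its centre so that it snaps into its other position and the clamp holds the block. Do not pick up or tip the block, leave everything else on the mat where it is, and finish clear of everything.

Things in the scene. Friction and masses are not known exactly. Their poses are not given: they have to be found in the camera images.
- fixture: fixed grey base plate on the 3 mm mat, 190 mm (x) by 220 mm (y), 10 mm thick, with a channel for the block along its x, at y = 0, open at -x, and a toggle clamp on its -y side. Origin: underside of the plate, on the channel's middle line; z up; yaw within 0.4 rad. The channel is 54 mm wide; its guides are 8 to 10 mm tall, but the +y one is 30 mm tall from x = 21 to 86 mm
- end_stop (a point): middle of the face of the aluminium end stop at the +x end of the channel, at x = 70, y = 0, z = 27 mm in the fixture's frame; the stop is 35 mm tall over the plate
- block: loose wooden block lying in the channel, 60 mm along the channel, 50 mm wide, 45 mm tall, about 90 g, its axes about those of the fixture. Origin: centre of its underside, 10 mm above the fixture's origin. Starts 40 to 75 mm short of the stop; fully home its origin is at x = 40 mm in the fixture's frame
- lever (a joint): toggle lever's angle (rad): 0 = open, leaning 35 degrees to the fixture's -y, away from the block; 1.22 = locked, leaning 35 degrees to +y, towards the block. Unstable when upright (0.61): short of it, it springs back to 0; past it, it snaps to 1.22 by itself and drives the pad 22 mm out to the block. Takes about 4 to 6 N sideways near the tip
- lever_tip (a point): point on the axis of the lever's black hand grip (18 mm thick, 40 mm long, on a 10 mm steel rod), 85 mm from the pivot; the rounded end reaches 9 mm further. It moves in the plane x = 40 mm of the fixture; open it is at y = -144, z = 132 mm, locked at y = -46, z = 132, upright z = 147. Pushed much lower, its end may catch under a gripper
- lever_pivot (a point): pivot of the lever, at x = 40, y = -95, z = 62 mm in the fixture's frame; the lever turns about the fixture's x axis between two steel cheeks that reach z = 74 mm and y = -75 to -115 mm. The plunger's rod, 12 mm thick at z = 34 mm, reaches back to y = -128 mm when open
- clamp_pad: black sprung rubber pad, 18 mm across, on the end of the clamp's plunger, which moves along the fixture's +y, 34 mm above its origin. Origin: centre of the pad's face; open at y = -42 mm. Driven by the lever only; locked, it presses on the side of a block that is home with about 4 N
- jar: clear plastic jar with grey twist cap, bystander, 60 mm across, 75 mm tall; origin centre of underside
- light_clip: white plastic light clip, bystander, about 40 x 24 x 26 mm; origin centre of underside
- socket: steel socket standing upright, bystander, 24 mm across, 38 mm tall; origin centre of underside
- screwdriver: screwdriver lying flat beyond the end stop, bystander; origin under its middle
- spanner: stainless spanner lying flat, bystander; origin under its middle
- crank_arm: grey aluminium crank arm lying flat, bystander, about 200 mm long, with a five-legged spider at one end; origin under its middle
Not all that is in view belongs to the job. Of the things like the block, leave any that is green; of the rest the smaller one is meant.

How it is judged (in metres and radians):
On the way, in this order (a step that is already met when the one before it is completed fails the run):
1. the block is home against the end stop, within 4 mm, while the lever is still open (x of block in the frame of fixture above 0.036 m and y of block in the frame of fixture between -0.006 and 0.006 m and value of joint lever below 0.5 rad), for 0.2 s.
2. the lever has snapped to its locked position (value of joint lever above 1.1 rad), for 0.2 s.
At the end, for the whole second after the job is handed in: The block lies flat in the channel, within 4 mm of the end stop; the lever is locked (above 1.1 rad) and the clamp's pad presses the block with more than 1.5 N; everything is at rest (x of block in the frame of fixture above 0.036 m and y of block in the frame of fixture between -0.006 and 0.006 m and value of joint lever above 1.1 rad and contact force between clamp_pad and block above 1.5 N and height (world z) of block below 0.018 m and angle between block's own z axis and vertical below 0.1 rad and linear speed of block below 0.01 m/s); the robot touches nothing.
It fails at once if the wooden block is lifted more than 15 mm (height (world z) of block above 0.028 m).
It fails at once if the wooden block is tipped (angle between block's own z axis and vertical above 0.35 rad).
It fails at once if a bystander is moved more than 25 mm (distance of any of jar, light_clip, socket, screwdriver, spanner, crank_arm from where it was at the start of the episode above 0.025 m).
It also fails if it takes over 45 s, if anything falls off the work surface, if the arm or the gripper's body presses on something with over 40 N, if the wrist force passes 120 N, or if a joint passes its speed limit or range.

## Working session

There is one attempt and no reset: what is moved stays moved. The work goes in short steps, Python scripts to look and compute and a shell command to move; the robot and the scene stay as the last step left them, time stands still between calls to the robot, and variables do not carry over. Pictures are saved under pics/ and viewed, at most 10 in all, crops included, and the job is handed in when it is done.

```bash
mkdir -p pics; cat > h.py <<'E'
import numpy as np, cv2
from plant import env, optics
def grab(n):
    f=optics.grab_frame(n)
    f['K']=np.array([[f['fx'],0,f['cx']],[0,f['fy'],f['cy']],[0,0,1.]]);f['D']=np.array(f['dist'],float)
    f['R']=cv2.Rodrigues(np.array(f['rvec'],float))[0];f['t']=np.array(f['tvec'],float).reshape(3)
    return f
def cloud(f):
    h,w=f['z_map'].shape
    uv=np.stack(np.meshgrid(np.arange(w),np.arange(h)),-1).reshape(-1,1,2).astype(np.float64)
    n=cv2.undistortPoints(uv,f['K'],f['D']).reshape(-1,2)
    z=f['z_map'].reshape(-1,1).astype(float)
    P=(np.c_[n*z,z]-f['t'])@f['R']
    P[z[:,0]==0]=np.nan
    return P.reshape(h,w,3)
def ray(f,u,v,z):
    n=cv2.undistortPoints(np.array([[[u,v]]],float),f['K'],f['D']).reshape(2)
    d=f['R'].T@np.r_[n,1];c=-f['R'].T@f['t']
    return c+d*(z-c[2])/d[2]
E
python3 - <<'E'
from h import *
import pickle
s=env.observe();print(s['time'],s['tool_pos'],s['ee_rot'],s['wrist_force'])
for n in('scene','top'):
    f=grab(n);pickle.dump(f,open(n+'.pkl','wb'));cv2.imwrite(f'pics/{n}0.png',f['image'][:,:,::-1])
    print(n,-f['R'].T@f['t'])
E
```

```text
0.0 [ 157.41207785 -500.43829786  244.66042926] [-1.79915835e+02  2.14585394e-03  1.74624132e+01] [ 0.21944452 -0.29162168 -0.7150355 ]
scene [1257.0057822   278.71361131 1195.4512827 ]
top [ 504.32169882   32.26244442 1069.59717381]
```

View pics/scene0.png

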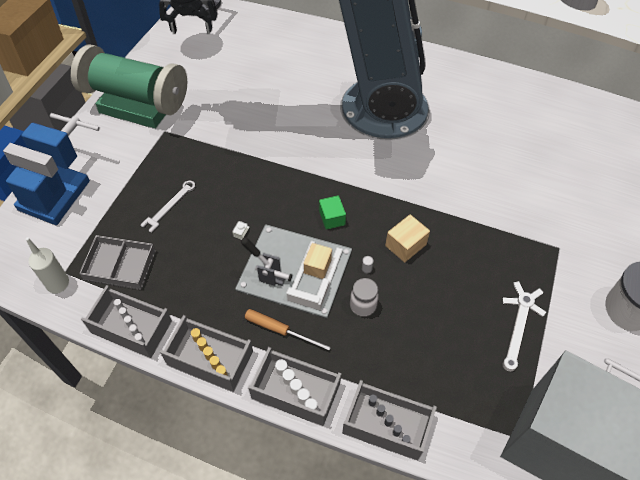

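View pics/top0.png

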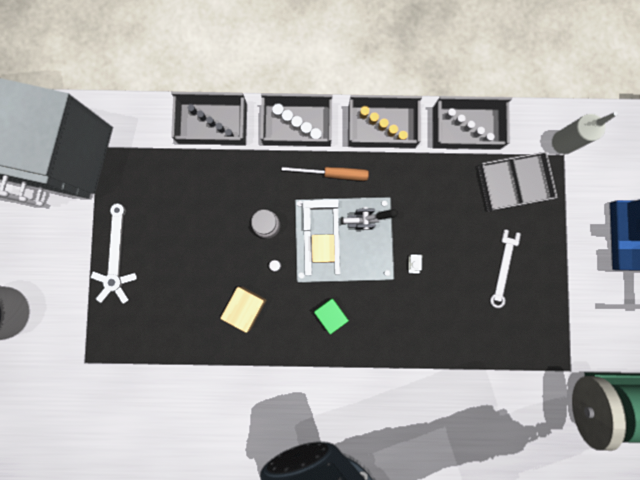

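The scene view shows the fixture at (295,268), with the block at about (317,260), the lever grip at (250,247) and the light clip at (240,230). In the top view the plate spans (296–393, 198–282). The end stop is at the top (320,204), the block is at (323,248), and the lever tip is at about (392,214). The green cube and the big wood block are decoys. Next I measure.

```bash
python3 - <<'E'
from h import *
import pickle
f=pickle.load(open('top.pkl','rb'));P=cloud(f);im=f['image'].astype(int)
hsv=cv2.cvtColor(f['image'],cv2.COLOR_RGB2HSV)
roi=np.zeros((480,640),bool);roi[185:295,288:402]=1
# plate : not mat
m=(roi&(im.sum(2)>200)).astype(np.uint8)
m=cv2.morphologyEx(m,cv2.MORPH_CLOSE,np.ones((9,9)))
c=max(cv2.findContours(m,0,cv2.CHAIN_APPROX_NONE)[0],key=cv2.contourArea).reshape(-1,2)
w=np.array([ray(f,*p,13)[:2] for p in c],np.float32)
r=cv2.minAreaRect(w);print('plate',r);print(cv2.boxPoints(r))
# block top z=58
b=(roi&(hsv[...,0]>12)&(hsv[...,0]<28)&(hsv[...,1]>60)&(hsv[...,2]>120)).astype(np.uint8)
c=max(cv2.findContours(b,0,cv2.CHAIN_APPROX_NONE)[0],key=cv2.contourArea).reshape(-1,2)
print('bb px',c.min(0),c.max(0),'h',np.nanmedian(P[b>0],0))
w=np.array([ray(f,*p,58)[:2] for p in c],np.float32);print('block',cv2.minAreaRect(w))
for n in('scene','top'):
    f=pickle.load(open(n+'.pkl','rb'));P=cloud(f)
    q=P.reshape(-1,3);col=f['image'].reshape(-1,3)
    k=(q[:,2]>85)&(q[:,2]<300)&(q[:,0]>350)&(q[:,0]<700)&(abs(q[:,1])<250)
    print(n,'high',k.sum(),q[k].min(0),q[k].max(0),np.median(q[k],0))
    k=(abs(q[:,2]-13)<3)&(q[:,0]>350)&(q[:,0]<720)&(q[:,1]<150)&(q[:,1]>-150)&(col.sum(1)>270)
    print(' plate pts',k.sum(),cv2.minAreaRect(q[k][:,:2].astype(np.float32)))
    k=(abs(q[:,2]-58)<5)&(col[:,0].astype(int)-col[:,2]>40)&(q[:,0]>430)&(abs(q[:,1])<150)
    print(' block pts',k.sum(),cv2.minAreaRect(q[k][:,:2].astype(np.float32)),np.median(q[k],0))
    k=(abs(q[:,2]-48)<5)&(q[:,0]>430)&(abs(q[:,1])<150)
    print(' stop top',k.sum(),q[k].min(0),q[k].max(0))
E
python3 - <<'E'
import cv2
a=cv2.imread('pics/top0.png')[180:300,250:440];b=cv2.imread('pics/scene0.png')[205:335,220:400]
cv2.imwrite('pics/c0.png',cv2.resize(a,None,fx=4,fy=4))
E
```

```text
plate ((600.1932373046875, -34.36260223388672), (193.1112060546875, 223.79598999023438), 2.452423095703125)
[[ 498.938      73.301315]
 [ 508.51416  -150.2897  ]
 [ 701.4485   -142.02652 ]
 [ 691.8723     81.5645  ]]
bb px [312 235] [333 261] h [573.32165035  -1.4395388   57.69450546]
block ((575.2855224609375, 14.96879768371582), (57.10703659057617, 46.134368896484375), 0.9661709070205688)
scene high 214 [ 615.06213222 -131.90298495   85.10534662] [655.47686321 144.25258744 145.36156454] [ 648.33403361 -108.05200941  121.90926257]
 plate pts 3067 ((581.2945556640625, 3.66058349609375), (226.84869384765625, 294.0439147949219), 2.437499523162842)
 block pts 509 ((538.1068725585938, 78.78729248046875), (75.17081451416016, 215.58544921875), 32.673545837402344) [578.06737938  17.67791884  57.21361224]
 stop top 1291 [ 430.01654785 -148.70904375   43.00255597] [921.95127653 149.76152942  52.99985966]
top high 200 [ 634.1421482  -134.03817371   85.24477093] [651.62175033 -85.37945356 147.30303032] [ 642.07845375 -111.20676953  125.17504586]
 plate pts 4801 ((599.2800903320312, -13.969253540039062), (190.01296997070312, 259.6294860839844), 2.54428768157959)
 block pts 616 ((533.8916015625, 77.9485855102539), (72.74209594726562, 220.27281188964844), 33.32306671142578) [573.3729622   15.78890191  57.96122929]
 stop top 1207 [ 430.03114325 -149.40098385   43.00070747] [918.51766485 149.70645311  52.96388699]
```

View pics/c0.png

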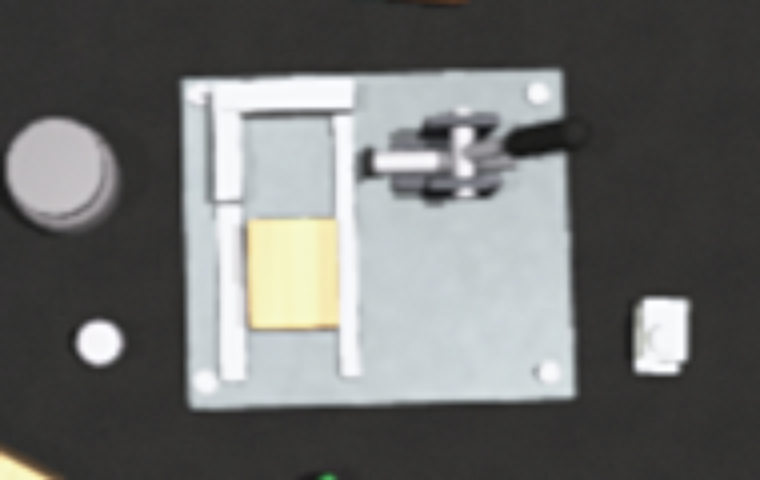

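The crop shows the open channel, with the stop's face at crop row 112, the block at (293,273), the plunger on the lever plane and the lever tip at (575,132). I get fixture origin ≈ (598, 16.5) and yaw ≈ 2.45°, which puts the block at about x = -24. I'll close the fingers, square the yaw and fly over behind the block.

```bash
python3 -m inch '[[0,[0.026,0.036,0],-3],[0,[0.026,0.036,0],-3],[0,[0.026,0.036,0],-3],[0,[0.026,0.036,0],-3],[0,[0.026,0.036,0],-3],[0,[0.026,0.036,0],0],[0,[0.026,0.036,0],0],[0,[0.026,0.036,0],0],[0,[0.026,0.036,0],0],[0,[0.026,0.036,0],0]]'
```

```text
time: 1.1
tool_pos: [418.1, -139.0, 245.2]
ee_rot: [-180.0, 0.0, 2.5]
wrist_force: [0.5, -0.1, -0.5]
finger_gap: 0.1
grasp_force: 0.0
```

```bash
python3 - <<'E'
from h import *
import pickle
# refine fixture: channel guides / stop face, via bright pixels around block at guide-top height z=23
f=pickle.load(open('top.pkl','rb'));P=cloud(f);im=f['image']
a=np.radians(2.45);O=np.array([598,16.5,3]);R=np.array([[np.cos(a),np.sin(a),0],[-np.sin(a),np.cos(a),0],[0,0,1]])
F=(P-O)@R.T
for r in (215,225,270): print(r,[(c,*F[r,c].round().astype(int),int(im[r,c].sum())) for c in range(300,345,2) if not np.isnan(F[r,c,0])])
print([(r,*F[r,323].round().astype(int)) for r in range(197,265,2) if not np.isnan(F[r,323,0])])
E
```

```text
215 [(300, np.int64(58), np.int64(48), np.int64(8), 614), (302, np.int64(57), np.int64(44), np.int64(11), 369), (306, np.int64(53), np.int64(34), np.int64(40), 747), (308, np.int64(54), np.int64(30), np.int64(36), 744), (310, np.int64(57), np.int64(25), np.int64(11), 632), (312, np.int64(57), np.int64(21), np.int64(8), 583), (314, np.int64(57), np.int64(16), np.int64(12), 620), (316, np.int64(57), np.int64(11), np.int64(10), 617), (318, np.int64(56), np.int64(7), np.int64(12), 624), (320, np.int64(57), np.int64(2), np.int64(9), 625), (322, np.int64(56), np.int64(-2), np.int64(12), 623), (324, np.int64(56), np.int64(-7), np.int64(11), 620), (326, np.int64(56), np.int64(-12), np.int64(9), 615), (328, np.int64(56), np.int64(-16), np.int64(12), 616), (330, np.int64(56), np.int64(-21), np.int64(10), 608), (332, np.int64(56), np.int64(-26), np.int64(7), 583), (334, np.int64(55), np.int64(-30), np.int64(18), 722), (336, np.int64(55), np.int64(-34), np.int64(14), 748), (338, np.int64(56), np.int64(-39), np.int64(9), 650), (340, np.int64(55), np.int64(-44), np.int64(11), 603), (342, np.int64(
[... 3579 characters left out ...]
57)), (237, np.int64(1), np.int64(-2), np.int64(55)), (239, np.int64(-3), np.int64(-2), np.int64(56)), (241, np.int64(-8), np.int64(-2), np.int64(56)), (243, np.int64(-12), np.int64(-2), np.int64(57)), (245, np.int64(-16), np.int64(-2), np.int64(53)), (247, np.int64(-21), np.int64(-2), np.int64(55)), (249, np.int64(-25), np.int64(-2), np.int64(56)), (251, np.int64(-29), np.int64(-1), np.int64(55)), (253, np.int64(-34), np.int64(-1), np.int64(56)), (255, np.int64(-38), np.int64(-1), np.int64(56)), (257, np.int64(-43), np.int64(-1), np.int64(56)), (259, np.int64(-47), np.int64(-1), np.int64(56)), (261, np.int64(-51), np.int64(-1), np.int64(53)), (263, np.int64(-54), np.int64(-2), np.int64(6))]
```

```bash
python3 -m inch '[[0,[0.02,0.0305,0],0],[0,[0.02,0.0305,0],0],[0,[0.02,0.0305,0],0],[0,[0.02,0.0305,0],0],[0,[0.02,0.030,0],0],[0,[0,0,-0.04],0],[0,[0,0,-0.04],0],[0,[0,0,-0.04],0],[0,[0,0,-0.02],0],[0,[0,0,0],0]]'
python3 -c "
from h import *
f=grab('scene');cv2.imwrite('pics/s1.png',cv2.resize(f['image'][150:350,200:450,::-1],None,fx=3,fy=3))"
```

```text
time: 2.1
tool_pos: [515.2, 11.3, 102.3]
ee_rot: [-180.0, 0.3, 2.5]
wrist_force: [-1.3, -0.1, -0.2]
finger_gap: -0.0
grasp_force: 0.0
```

View pics/s1.png

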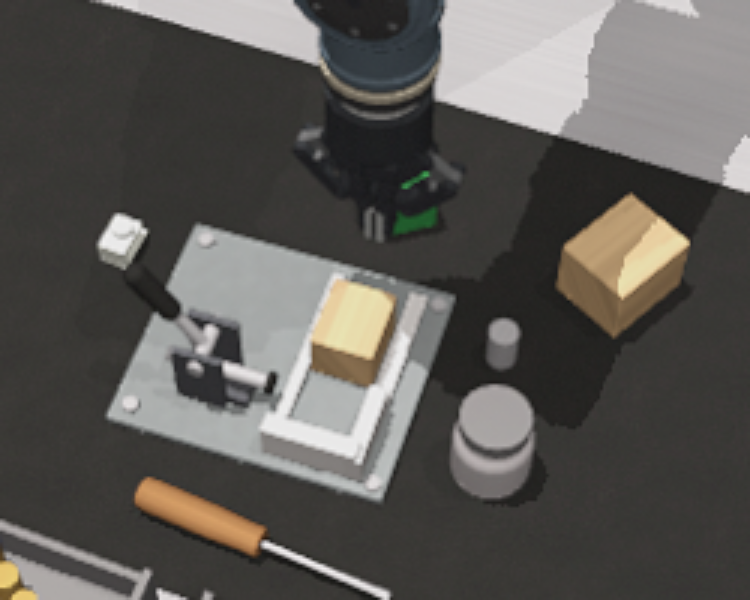

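The arm is behind the block at (375,235) with the channel mouth clear. I'll descend and push.

```bash
python3 -m inch '[[0,[0,0,-0.03],0],[0,[0,0,-0.03],0],[0,[0,0,-0.005],0],[0,[0,0,0],0],[0,[0.005,0,0],0],[0,[0.008,0.0003,0],0],[0,[0.008,0.0003,0],0],[0,[0.008,0.0003,0],0],[0,[0.008,0.0003,0],0],[0,[0.008,0.0003,0],0]]'
python3 -m inch '[[0,[0.008,0.0003,0],0],[0,[0.008,0.0003,0],0],[0,[0.005,0.0003,0],0],[0,[0.005,0.0002,0],0],[0,[0,0,0],0]]'
```

```text
time: 3.15
tool_pos: [563.3, 12.8, 40.3]
ee_rot: [-180.0, 0.0, 2.5]
wrist_force: [-0.9, 0.7, 0.5]
finger_gap: -0.0
grasp_force: 0.4
time: 3.65
tool_pos: [589.3, 13.9, 40.2]
ee_rot: [-180.0, -0.0, 2.5]
wrist_force: [-0.3, -0.6, -0.2]
finger_gap: -0.1
grasp_force: 0.0
```

```bash
python3 -m inch '[[0,[0.002,0.0002,0],0],[0,[0.002,0,0],0],[0,[0.001,0,0],0],[0,[0,0,0],0]]'; python3 -m inch '[[0,[0.001,0.0001,0],0],[0,[0.001,0,0],0],[0,[0,0,0],0]]'
```

```text
time: 4.05
tool_pos: [593.6, 14.0, 40.3]
ee_rot: [-180.0, -0.0, 2.5]
wrist_force: [0.1, -0.2, -0.5]
finger_gap: 0.7
grasp_force: 0.0
time: 4.35
tool_pos: [595.7, 14.2, 40.3]
ee_rot: [-180.0, -0.0, 2.5]
wrist_force: [0.4, -0.9, -0.1]
finger_gap: 0.1
grasp_force: 0.0
```

```bash
python3 -m inch '[[0,[0.001,0.0001,0],0],[0,[0.001,0,0],0],[0,[0,0,0],0]]'; python3 -m inch '[[0,[0.001,0.0001,0],0],[0,[0,0,0],0]]';python3 -c "
from h import *
f=grab('scene');cv2.imwrite('pics/s2.png',cv2.resize(f['image'][200:340,220:400,::-1],None,fx=4,fy=4))"
```

```text
time: 4.65
tool_pos: [597.2, 14.2, 40.2]
ee_rot: [-180.0, 0.0, 2.5]
wrist_force: [-3.5, 0.4, 1.5]
finger_gap: -0.1
grasp_force: 1.2
time: 4.85
tool_pos: [597.2, 14.2, 40.1]
ee_rot: [-180.0, 0.1, 2.5]
wrist_force: [-6.6, -0.6, 4.4]
finger_gap: 0.0
grasp_force: 3.2
```

View pics/s2.png

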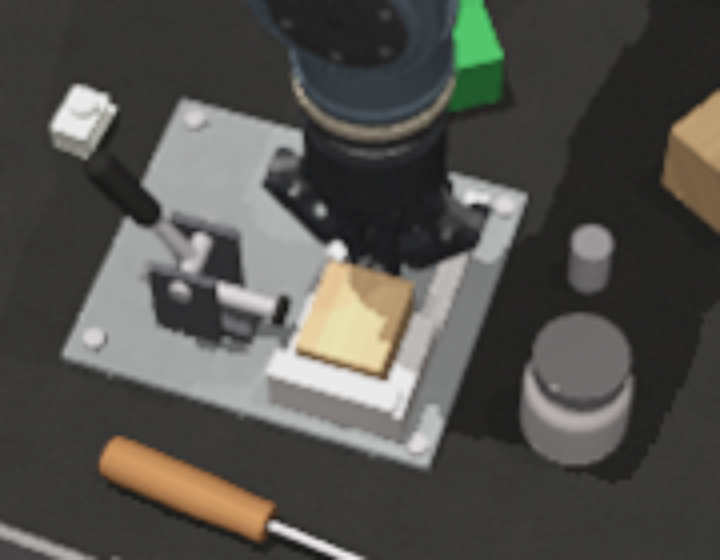

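The block's far face is flush with the stop at about (345,360) and the lever is still open. The force rise at x = 597 agrees with the block being home. I'll back off, rise and go to the lever's outer side.

```bash
python3 -m inch '[[0,[-0.01,0,0],0],[0,[-0.007,0,0],0],[0,[0,0,0.04],0],[0,[0,0,0.04],0],[0,[0,0,0.04],0],[0,[0,0,0.04],0],[0,[0,0,0.03],0],[0,[0,0,0],0],[0,[0.015,-0.036,0],0],[0,[0.015,-0.036,0],0]]'
python3 -m inch '[[0,[0.015,-0.036,0],0],[0,[0.01,-0.036,0],0],[0,[0.01,-0.036,0],0],[0,[0,0,0],0],[0,[0,0,0],0]]'
```

```text
time: 5.9
tool_pos: [611.5, -57.6, 230.4]
ee_rot: [-180.0, -0.0, 2.6]
wrist_force: [0.7, 0.4, -0.8]
finger_gap: -0.2
grasp_force: 0.0
time: 6.4
tool_pos: [646.1, -166.3, 229.1]
ee_rot: [-180.0, 0.1, 2.4]
wrist_force: [0.2, 0.2, 0.6]
finger_gap: 0.3
grasp_force: 0.0
```

Now I'll descend, then push along fixture +y = (-0.043, 0.999).

```bash
python3 -m inch '[[0,[0,0,-0.03],0],[0,[0,0,-0.03],0],[0,[0,0,-0.027],0],[0,[0,0,0],0],[0,[0,0.01,0],0],[0,[-0.001,0.01,0],0],[0,[0,0.006,0],0],[0,[0,0.006,0],0],[0,[0,0,0],0]]'
python3 -c "
from h import *
f=grab('scene');cv2.imwrite('pics/s3.png',cv2.resize(f['image'][180:340,200:380,::-1],None,fx=3.5,fy=3.5))"
```

```text
time: 7.3
tool_pos: [646.5, -136.9, 149.3]
ee_rot: [179.4, -0.3, 2.4]
wrist_force: [-10.1, -19.6, 24.5]
finger_gap: 0.3
grasp_force: 14.1
```

View pics/s3.png

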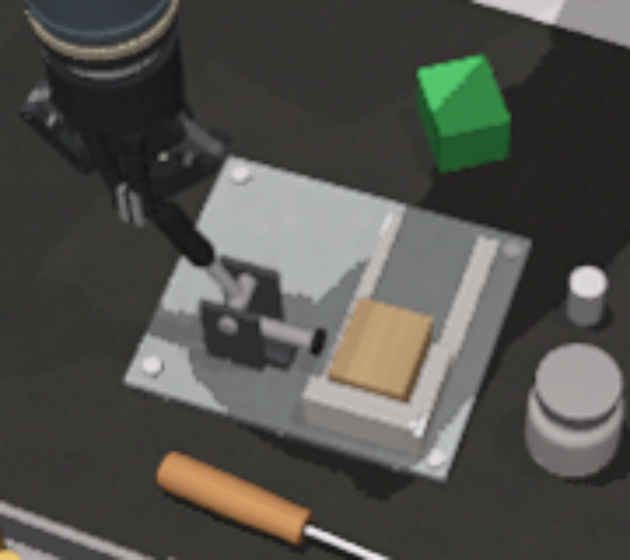

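The fingers are jammed: the lever's grip end at about (160,208) bears up under the sloping back of the finger (24 N upward), and the lever has not moved. I'll back off and turn the tool 90° so that the finger's straight side leads.

```bash
python3 -m inch '[[0,[0,-0.015,0],0],[0,[0,-0.025,0],0],[0,[0,0,0],0]]'; python3 -c "
from h import *
s=env.observe();print(s['q'],s['tool_pos'],s['wrist_force'])"
```

```text
time: 7.65
tool_pos: [646.2, -175.2, 145.0]
ee_rot: [179.9, -0.2, 2.4]
wrist_force: [-0.0, 0.3, 0.1]
finger_gap: 0.1
grasp_force: 0.0
[-1.51635791e+01  3.01800738e+01  9.99166835e+00  6.96407973e+01
 -1.85477124e-02  1.62450553e+02] [ 646.19420768 -175.22427658  145.04510851] [-0.02485132  0.32246144  0.07506032]
```

```bash
python3 -m inch '[[0,[0,0,0],8.5],[0,[0,0,0],8.5],[0,[0,0,0],8.5],[0,[0,0,0],8.5],[0,[0,0,0],8.5],[0,[0,0,0],8.5],[0,[0,0,0],8.5],[0,[0,0,0],8.5],[0,[0,0,0],8.5],[0,[0,0,0],8.5]]'; python3 -m inch '[[0,[0,0,-0.005],5],[0,[0,0,0],0],[0,[0,0.01,0],0],[0,[0,0.01,0],0],[0,[0,0.005,0],0],[0,[0,0.005,0],0],[0,[0,0,0],0]]'
```

```text
time: 8.65
tool_pos: [646.1, -172.4, 144.4]
ee_rot: [179.9, -0.0, 87.9]
wrist_force: [0.4, -0.7, 0.1]
finger_gap: -0.1
grasp_force: 0.0
time: 9.35
tool_pos: [646.0, -143.5, 138.7]
ee_rot: [179.9, 0.1, 92.5]
wrist_force: [1.4, -4.1, -0.8]
finger_gap: -0.0
grasp_force: 1.8
```

```bash
python3 -m inch '[[0,[0,0.006,0],0],[0,[-0.001,0.006,0],0],[0,[0,0.006,0],0],[0,[0,0,0],0]]'; python3 -m inch '[[0,[0,0.006,0],0],[0,[-0.001,0.006,0],0],[0,[0,0.006,0],0],[0,[0,0,0],0]]'
```

```text
time: 9.75
tool_pos: [644.8, -125.6, 138.6]
ee_rot: [180.0, 0.0, 92.5]
wrist_force: [0.7, -3.5, 1.4]
finger_gap: -0.2
grasp_force: 1.6
time: 10.15
tool_pos: [643.3, -106.5, 138.1]
ee_rot: [-180.0, -0.0, 92.5]
wrist_force: [0.3, -1.4, -0.4]
finger_gap: -0.0
grasp_force: 0.4
```

```bash
python3 -m inch '[[0,[0,0.006,0],0],[0,[-0.001,0.006,0],0],[0,[0,0.005,0],0],[0,[0,0,0],0],[0,[0,0,0],0]]'; python3 -c "
from h import *
f=grab('scene');cv2.imwrite('pics/s4.png',cv2.resize(f['image'][180:340,200:380,::-1],None,fx=3.5,fy=3.5))"
```

```text
time: 10.65
tool_pos: [642.5, -90.4, 138.3]
ee_rot: [-180.0, -0.0, 92.5]
wrist_force: [0.5, 0.3, -0.2]
finger_gap: -0.0
grasp_force: 0.0
```

View pics/s4.png

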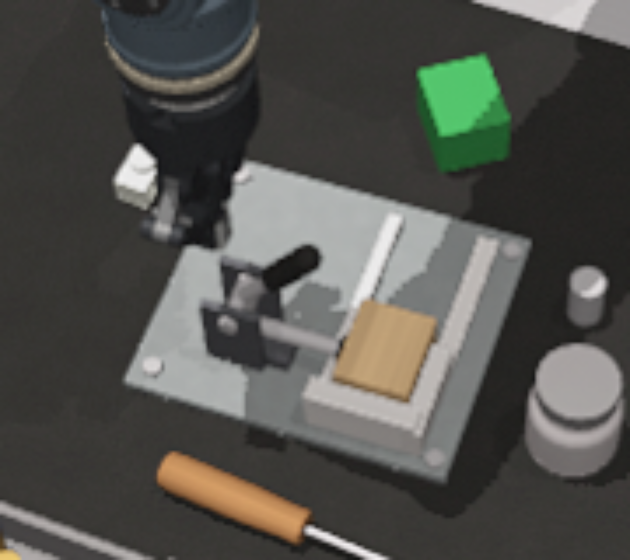

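The lever has snapped over, with its grip at (295,265), and the plunger is out against the block at (340,345), which is still home at the stop. I'll retreat away and up.

```bash
python3 -m inch '[[0,[0,-0.02,0],0],[0,[0,-0.02,0.01],0],[0,[0,-0.01,0.03],0],[0,[0,0,0.04],0],[0,[0,0,0.04],0],[0,[0,0,0.02],0],[0,[0,0,0],0],[0,[0,0,0],0],[0,[0,0,0],0],[0,[0,0,0],0]]'; python3 - <<'E'
from h import *
f=grab('top');cv2.imwrite('pics/t5.png',cv2.resize(f['image'][180:300,250:440,::-1],None,fx=4,fy=4))
E
```

```text
time: 11.7
tool_pos: [642.0, -140.6, 276.8]
ee_rot: [-179.9, -0.0, 92.5]
wrist_force: [-0.2, -0.5, -0.2]
finger_gap: -0.4
grasp_force: 0.0
```

View pics/t5.png

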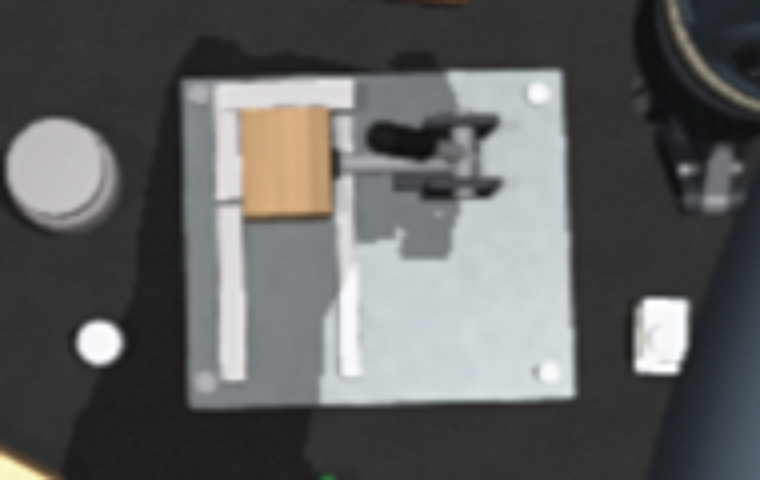

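The block at (286,162) is flush with the stop and the pad is pressed against it at (335,163). The bystanders in this crop have not moved, and the gripper is well clear.

```bash
python3 -c "
from plant import env
print(env.finish_job())"
```

```text
the job is handed in; nothing more can be done
None
```

I pushed the block home against the end stop, snapped the lever over so the clamp's pad holds the block, backed the arm clear and handed the job in at about 12 s; no verdict came back, and the first try at the lever jammed under a finger (about 33 N at the wrist) before I turned the tool.

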